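# Press three specimen mounts home in the polishing carrier

## Task

With the fingertips, press the three black specimen mounts that stand proud in the rings of the round carrier fully home, one after the other: the widest first, then the middle-sized one, the narrowest last. Touch each from above and push only as gently as it needs until it stops; do not pull any of them up. Leave the loose things on and around the carrier where they are.

Things in the scene. Friction and masses are not known exactly. Their poses are not given: they have to be found in the camera images.
- carrier: round steel specimen carrier of the polishing machine lying on the bench, 176 mm across, plate 14 mm thick, fixed in place. Origin at the centre of its underside, z up. It bears three seats 52 mm from its centre, 120 degrees apart (any seat may be in any place), and in the middle a low hub, 30 mm across, its top 19 mm above the bench
- seat_large: seat of the large specimen mount: a fixed rubber cushion on the carrier plate, 8 mm thick, and on it an aluminium ring, outside 56 mm across, 14 mm high, its top 36 mm above the bench, that holds the mount; origin at the centre of the underside of the cushion. The cushion gives about 1 mm for 3 N of push, at most 8 mm (ring and mount sink together and rise again)
- mount_large_top (a point): centre of the flat top of the large specimen mount, an upright black resin cylinder 40 mm across with a small bright metal section in its top. It now stands 47 to 50 mm above the bench (11 to 14 mm proud of its ring) and 40 mm above the bench (4 mm proud) when fully home and let go
- mount_large (a joint): how far the large mount is pushed down into its ring (measured against the ring, so without the give of the cushion), in m: it starts at 0 to 0.003 and is fully home, on a hard stop, at 0.010; negative means pulled up. A snug fit: it moves only when pushed with about 5 N and stays where it is left
- seat_medium: seat of the medium specimen mount: a fixed rubber cushion on the carrier plate, 8 mm thick, and on it an aluminium ring, outside 56 mm across, 14 mm high, its top 36 mm above the bench, that holds the mount; origin at the centre of the underside of the cushion. The cushion gives about 1 mm for 3 N of push, at most 8 mm (ring and mount sink together and rise again)
- mount_medium_top (a point): centre of the flat top of the medium specimen mount, an upright black resin cylinder 30 mm across with a small bright metal section in its top. It now stands 47 to 50 mm above the bench (11 to 14 mm proud of its ring) and 40 mm above the bench (4 mm proud) when fully home and let go
- mount_medium (a joint): how far the medium mount is pushed down into its ring (measured against the ring, so without the give of the cushion), in m: it starts at 0 to 0.003 and is fully home, on a hard stop, at 0.010; negative means pulled up. A snug fit: it moves only when pushed with about 5 N and stays where it is left
- seat_small: seat of the small specimen mount: a fixed rubber cushion on the carrier plate, 8 mm thick, and on it an aluminium ring, outside 56 mm across, 14 mm high, its top 36 mm above the bench, that holds the mount; origin at the centre of the underside of the cushion. The cushion gives about 1 mm for 3 N of push, at most 8 mm (ring and mount sink together and rise again)
- mount_small_top (a point): centre of the flat top of the small specimen mount, an upright black resin cylinder 22 mm across with a small bright metal section in its top. It now stands 47 to 50 mm above the bench (11 to 14 mm proud of its ring) and 40 mm above the bench (4 mm proud) when fully home and let go
- mount_small (a joint): how far the small mount is pushed down into its ring (measured against the ring, so without the give of the cushion), in m: it starts at 0 to 0.003 and is fully home, on a hard stop, at 0.010; negative means pulled up. A snug fit: it moves only when pushed with about 5 N and stays where it is left
- star_knob: loose black star-shaped clamp knob, 38 mm across, 24 mm high, lying on the carrier plate between two seats; origin at the centre of its underside. Leave alone
- loose_specimen: loose black resin cylinder, 30 mm across, 19 mm high, on the bench to the left of the carrier, in no seat; origin at the centre of its underside. Not one of the three to press; leave alone
- paste_jar: low round jar, 69 mm across, 41 mm high, behind the carrier; origin at the centre of its underside. Leave alone
- bottle: bottle with a screw cap, 45 mm across, 86 mm high, behind the carrier; origin at the centre of its underside. Leave alone
- spanner: open-ended spanner, 163 mm long, 27 mm wide, 6 mm thick, lying to the right of the carrier; origin at the centre of its underside. Leave alone

How it is judged:
By the outcome, as a careful person would: the job done as asked, in the order asked, and still so for the second after the job is handed in, with the robot touching nothing.
It also fails if it takes over 38 s, if anything falls off the work surface, if the arm or the gripper's body presses on something with over 40 N, if the wrist force passes 120 N, or if a joint passes its speed limit or range.

## Robot

A 6-joint arm with a two-finger parallel gripper is mounted at the origin on a cart in front of the work surface, level with it; the furniture and walls round the work are solid. World frame = base frame: x ahead of the robot, y to its left, z up, the work surface at z = 0. Lengths are in m, angles in rad, forces in N, time in s.
With the tool pointing down it reaches from about 0.35 to 0.975 m from the base axis. Payload 4.9 kg.
Tool frame: the origin (TCP) lies at the very end of the fingers, on their centre line; the grasp point (between the pads) lies 19 mm behind it; z points along the fingers, y is the line along which they close (so a half turn about z gives the same grasp; the last joint's range is limited). The gripper opens to 85 mm and grips with 20 to 120 N. Pads are 22 mm wide; open, the fingers measure 114 mm over their backs; the gripper's body (76 mm by 85 mm) begins 54 mm behind the grasp point. The pads swing forward as they close: fully open they stand 13 mm farther back than shut.
Start: joints at [1.033, 0.053, 1.613, -0, 1.476, -0.119], TCP at [0.254, 0.571, 0.231] pointing down, gripper open.
Joint ranges: [-3.01, 3.01], [-1.01, 2.22], [0.06, 2.58], [-1.02, 4.17], [0.09, 2.62], [-3.14, 3.14]. Speed limits (rad/s): [2.57, 2.57, 3.14, 3.14, 3.14, 3.14].

## Interface

Orientations are given as a rotation vector (axis times angle).
In Python, from station import get_obs, optics, ctrl gives the robot as it stands.
- The arm moves only by the shell command python3 -m pendant 'ROWS' [FORCE]. ROWS is JSON, a list of rows, each a list of 3 entries, a list of its own where there are three numbers: the shift along the tool's x, y, z in mm, then the turn, a rotation vector about the tool's x, y, z in rad, then the opening, from 0 (shut) to 1 (fully open). A call has 1 to 12 rows; each row shifts and turns the commanded pose from where the row before left it, along the tool's axes as they then stand; what a row does not reach is not made up. A row lasts 1/12 s, in which the tool goes at most 41.7 mm and 7.16 degrees, less where a joint would pass 70% of its speed; a pose out of reach is approached as far as the arm can. A call is refused whole if a number of a shift passes 41.7 or a number of a turn 0.125, either way. A call with a gripper value outside its range is refused whole. The fingers move at their own pace and stop on an object; FORCE is the grip in N (left out, the last holds). Time passes only in rows, so rows that do not move let the fingers close. It gives the time, the measured TCP pose, the force, the opening and the grip force at its end, in the units of the state.
- get_obs(): the state, without advancing time (a new reading comes with each control period).
- optics.get_image(name): name is "side" or "top" or "wrist"; returns the picture (480x640x3 uint8, red, green, blue); there is no depth.
- optics.camera_model(name): a dict with "fx", "fy", "cx", "cy" (pixels), "distortion" ([k1, k2, p1, p2, k3] as OpenCV has them; the pictures are not rectified), "cam_to_world" (4x4, takes a point from camera to world coordinates). Camera axes: x right, y up, looking along -z (the intrinsics and any distortion apply to the point x, -y, -z); pixel columns grow to the right and rows downward; lengths in m; the calibration is good to about 2 mm. A picture is of the moment at which its call begins: read the wrist's pose just before it. camera_model takes no time and is no camera call; for the wrist camera it gives the pose at the moment of the call.
- ctrl.finish_job(): hands the job in; it is judged then, once.
The state is a dict: "t": time; "q": joint angles; "dq": joint speeds; "effort": joint torques, N m; "tool_pos": TCP position; "tool_rot": TCP orientation; "contact_force": force on the tool from outside, world axes, zero at the start; "wrist_torque": the same for the moment, N m; "opening": finger opening in m; "grip_force": force on a finger pad.
Only numpy, scipy, OpenCV 4.12 (cv2) and the standard library are available. Lean on these libraries where they do the work, as an engineer would, in place of code of your own. Each camera call takes 0.05 s, during which the arm holds its last target. There are 200 camera calls.

## Working session

There is one attempt and no reset: what is moved stays moved. The work goes in short steps, Python scripts to look and compute and a shell command to move; the robot and the scene stay as the last step left them, time stands still between calls to the robot, and variables do not carry over. Pictures are saved under pics/ and viewed, at most 10 in all, crops included, and the job is handed in when it is done.

```bash
ls; mkdir -p pics
python3 - <<'E'
from station import get_obs, optics
import cv2, numpy as np
o=get_obs(); print(o['t'],o['tool_pos'],o['tool_rot'],o['contact_force'],o['opening'])
for n in ("top","side"):
    im=optics.get_image(n); cv2.imwrite(f"pics/{n}0.png",im[:,:,::-1])
    m=optics.camera_model(n); print(n,m['fx'],m['fy'],m['cx'],m['cy'],m['distortion'],np.round(m['cam_to_world'],4).tolist())
E
```

```text
pics
0.0 [0.25382503 0.5704197  0.23003981] [-0.65288235 -3.07230363  0.00319366] [ 0.15699503 -0.43036179  0.61489611] 0.08529536976535512
top 441.48751670407495 441.48751670407495 316.20137756943564 236.6674621378878 [-0.08042412  0.          0.          0.          0.        ] [[0.0086, 0.9708, -0.2398, 0.3428], [-0.9999, 0.0096, 0.0029, 0.0637], [0.0051, 0.2398, 0.9708, 1.0709], [0.0, 0.0, 0.0, 1.0]]
side 473.1843231923337 473.1843231923337 319.76519627342225 249.09965615293208 [-0.07995804  0.          0.          0.          0.        ] [[-0.9978, 0.04, -0.0524, 0.5379], [-0.0648, -0.4485, 0.8914, 0.8547], [0.0122, 0.8929, 0.4501, 0.4819], [0.0, 0.0, 0.0, 1.0]]
```

View pics/top0.png

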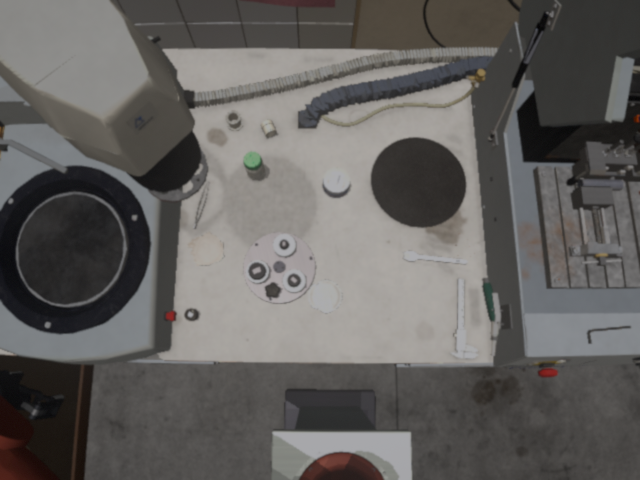

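View pics/side0.png

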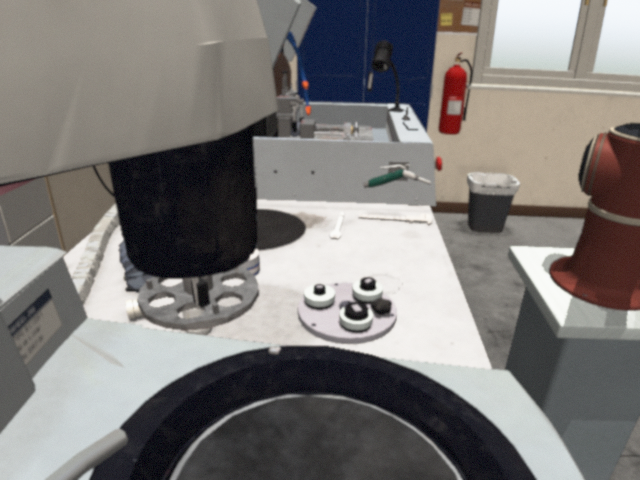

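The top view shows the carrier at about (280,267). Its mounts are at (257,271), (285,244) and (294,281), with the knob at (272,290). The side view shows the mounts at (355,312), (320,290) and (367,284). I'll zoom in on both.

Run:
```python
import cv2, numpy as np
a=cv2.imread('pics/top0.png')[225:310,235:325]; b=cv2.imread('pics/side0.png')[270:345,290:405]
a=cv2.resize(a,None,fx=6,fy=6,interpolation=cv2.INTER_CUBIC)[:510,:]; b=cv2.resize(b,None,fx=6,fy=6,interpolation=cv2.INTER_CUBIC)
cv2.imwrite('pics/topc.png',a); cv2.imwrite('pics/sidec.png',b)
```

```text
(no output)
```

View pics/topc.png

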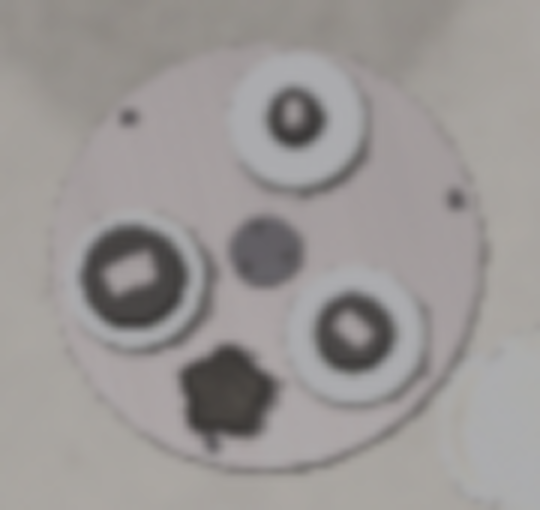

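View pics/sidec.png

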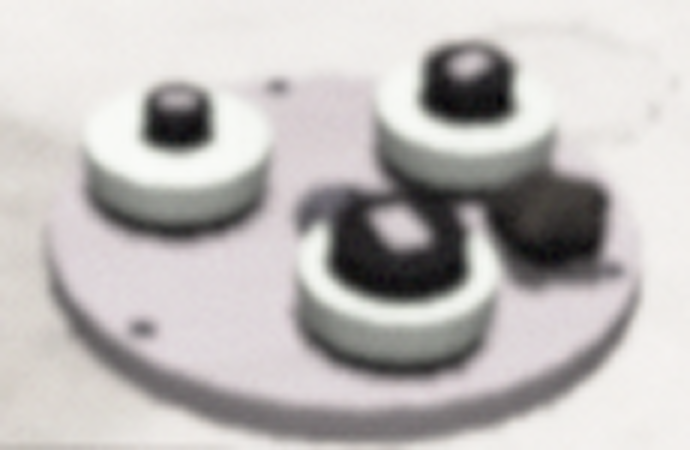

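Both crops agree: the large mount is on the left at top crop (132,273) and side crop (400,228). The medium one is near-right at (353,330) and (468,65), and the small one is at the far side at (295,115) and (178,98). Next I'll triangulate these.

```bash
cat > h.py <<'E'
import numpy as np, cv2
from station import optics
def ray(m,uv):
    K=np.array([[m['fx'],0,m['cx']],[0,m['fy'],m['cy']],[0,0,1.]])
    p=cv2.undistortPoints(np.array([[uv]],float),K,np.array(m['distortion'],float))[0,0]
    T=np.array(m['cam_to_world']); d=T[:3,:3]@[p[0],-p[1],-1]; return T[:3,3],d/np.linalg.norm(d)
def tri(rs):
    A=sum(np.eye(3)-np.outer(d,d) for c,d in rs); b=sum((np.eye(3)-np.outer(d,d))@c for c,d in rs)
    x=np.linalg.solve(A,b); return x,[np.linalg.norm(np.cross(x-c,d))*1000 for c,d in rs]
def plane(r,z): c,d=r; return c+d*(z-c[2])/d[2]
E
python3 - <<'E'
from h import *
t,s=optics.camera_model('top'),optics.camera_model('side')
f=lambda p,o:((np.array(p)+.5)/6-.5+o)
P={}
for n,a,b in (('L',(132,273),(400,228)),('M',(353,330),(468,65)),('S',(295,115),(178,98)),('hub',(266,250),None)):
    ra=ray(t,f(a,(235,225)))
    print(n,'top@48',plane(ra,.048 if b else .019).round(4))
    if b:
        rb=ray(s,f(b,(290,270))); x,e=tri([ra,rb]); P[n]=x; print(' tri',x.round(4),np.round(e,1),'side@48',plane(rb,.048).round(4))
c=sum(P.values())/3; print('centre',c)
for n in P: print(n,np.linalg.norm((P[n]-c)[:2]),np.degrees(np.arctan2(*(P[n]-c)[1::-1])))
import scipy.spatial.transform as S
from station import get_obs
o=get_obs(); print(S.Rotation.from_rotvec(o['tool_rot']).as_matrix().round(3))
E
```

```text
L top@48 [0.5134 0.1998 0.048 ]
 tri [0.5143 0.2    0.046 ] [0.6 0.6] side@48 [0.515  0.2028 0.048 ]
M top@48 [0.4919 0.1129 0.048 ]
 tri [0.4931 0.1128 0.0476] [1.1 1.1] side@48 [0.4942 0.1132 0.048 ]
S top@48 [0.5774 0.1377 0.048 ]
 tri [0.579  0.1377 0.0466] [1.2 1.2] side@48 [0.58   0.1396 0.048 ]
hub top@48 [0.5282 0.15   0.019 ]
centre [0.52878022 0.15019144 0.04670866]
L 0.05190143590458511 106.19084873528033
M 0.05168546979518664 -133.68951842930522
S 0.051700107863004933 -13.956735358677873
[[-0.914  0.407 -0.001]
 [ 0.407  0.914 -0.002]
 [ 0.    -0.002 -1.   ]]
```

The geometry fits: the seats are 51.8 mm from the centre and 120° apart, with tops at 46–48 mm. I'll go back along the bench front to y≈0.30 with the fingers shutting, clear of the machine, then forward over the large mount.

```bash
python3 -m pendant '[[[-13.7,-30.8,0],[0,0,0],0],[[-13.7,-30.8,0],[0,0,0],0],[[-13.7,-30.8,0],[0,0,0],0],[[-13.7,-30.8,0],[0,0,0],0],[[-13.7,-30.8,0],[0,0,0],0],[[-13.7,-30.8,0],[0,0,0],0],[[-13.7,-30.8,0],[0,0,0],0],[[-13.7,-30.8,0],[0,0,0],0],[[0,0,0],[0,0,0],0]]' 20
```

```text
t: 0.85
tool_pos: [0.2537, 0.2976, 0.2306]
tool_rot: [0.659, 3.071, -0.002]
contact_force: [-0.3, 0.7, -0.2]
opening: 0.0002
grip_force: 0.0
```

```bash
python3 -m pendant '[[[-34.7,2,0],[0,0,0],0],[[-34.7,2,0],[0,0,0],0],[[-34.7,2,0],[0,0,0],0],[[-34.7,2,0],[0,0,0],0],[[-34.7,2,0],[0,0,0],0],[[-34.7,2,0],[0,0,0],0],[[-34.7,2,10],[0,0,0],0],[[-34.7,2,10],[0,0,0],0],[[0,0,35],[0,0,0],0],[[0,0,35],[0,0,0],0],[[0,0,0],[0,0,0],0],[[0,0,0],[0,0,0],0]]'
python3 - <<'E'
from station import get_obs, optics
import cv2, numpy as np
o=get_obs(); print(o['t'],o['tool_pos'],o['q'].round(2) if hasattr(o['q'],'round') else o['q'])
im=[optics.get_image(n)[:,:,::-1] for n in('wrist','side')]
cv2.imwrite('pics/w1.png',np.hstack([cv2.resize(im[0],(400,300)),im[1][180:480,200:600]]))
E
```

```text
t: 1.85
tool_pos: [0.5123, 0.2027, 0.1386]
tool_rot: [-0.652, -3.067, 0.004]
contact_force: [0.1, -0.3, 0.7]
opening: -0.0001
grip_force: 0.0
1.85 [0.51228081 0.20269683 0.13858774] [ 0.24 -0.04  1.87  0.    1.32 -0.91]
```

View pics/w1.png

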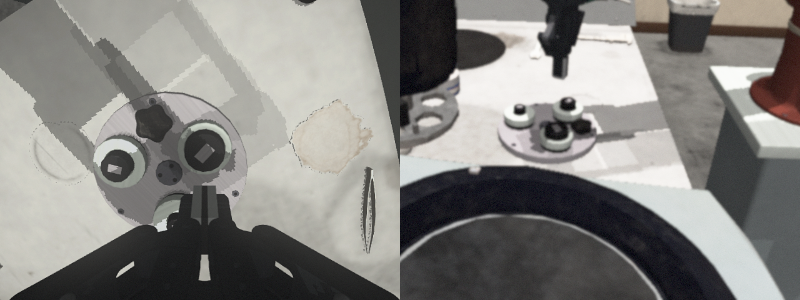

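The wrist view shows the large mount top at about (328,238) full-scale, the medium at (190,268), and the shut fingers just short of the large mount in perspective. I'll cross-check the positions with the wrist camera.

Run:
```python
from h import *
from station import get_obs
m=optics.camera_model('wrist'); T=np.array(m['cam_to_world']); print(T.round(3).tolist(), m['fx'])
for n,uv in (('L',(328,238)),('M',(189,268)),):
    print(n,plane(ray(m,uv),.048).round(4))
o=get_obs(); p=o['tool_pos']; d=T[:3,:3].T@(p-T[:3,3]); print('tip px',m['cx']+m['fx']*d[0]/-d[2],m['cy']-m['fy']*d[1]/-d[2], 'tip',p)
```

```text
[[0.407, -0.866, -0.29, 0.441], [0.914, 0.387, 0.127, 0.236], [0.002, -0.316, 0.949, 0.286], [0.0, 0.0, 0.0, 1.0]] 414.22215263374204
L [0.5153 0.2046 0.048 ]
M [0.4979 0.1169 0.048 ]
tip px 326.6881830623305 317.22597145654237 tip [0.51501352 0.20362072 0.14321753]
```

```bash
python3 -m pendant '[[[-1.7,-1.4,25],[0,0,0],0],[[0,0,25],[0,0,0],0],[[0,0,20],[0,0,0],0],[[0,0,8],[0,0,0],0],[[0,0,0],[0,0,0],0]]'; for i in 1 2 3; do python3 -m pendant '[[[0,0,0],[0,0,0],0]]' | egrep 'pos|force'; done
```

```text
t: 2.37
tool_pos: [0.5149, 0.2013, 0.0634]
tool_rot: [-0.652, -3.073, 0.0]
contact_force: [-0.1, 0.6, 1.6]
opening: -0.0002
grip_force: 0.0
tool_pos: [0.5164, 0.2016, 0.0654]
contact_force: [1.3, 0.8, 0.2]
grip_force: 0.0
tool_pos: [0.517, 0.2017, 0.0661]
contact_force: [-0.2, -0.7, 0.1]
grip_force: 0.0
tool_pos: [0.5168, 0.2015, 0.0657]
contact_force: [0.1, 0.1, -0.1]
grip_force: 0.0
```

```bash
python3 -m pendant '[[[1.8,0,6],[0,0,0],0],[[0,0,4],[0,0,0],0],[[0,0,2],[0,0,0],0],[[0,0,0],[0,0,0],0]]' | egrep 'pos|force'; for i in 1 2 3 4 5; do python3 -m pendant '[[[0,0,1],[0,0,0],0],[[0,0,0.5],[0,0,0],0]]' | egrep 'pos|act_force'; done
```

```text
tool_pos: [0.5128, 0.2016, 0.0503]
contact_force: [-0.2, 0.1, 0.0]
grip_force: 0.0
tool_pos: [0.5135, 0.2018, 0.0496]
contact_force: [0.1, 0.0, -0.5]
tool_pos: [0.5136, 0.2018, 0.0483]
contact_force: [-0.3, 0.0, -0.1]
tool_pos: [0.5135, 0.2018, 0.0467]
contact_force: [0.1, -0.1, -0.3]
tool_pos: [0.5136, 0.2018, 0.0456]
contact_force: [-0.2, 0.0, 3.7]
tool_pos: [0.5136, 0.2018, 0.0442]
contact_force: [-2.3, -0.7, 5.3]
```

```bash
for i in 1 2 3 4; do python3 -m pendant '[[[0,0,0.7],[0,0,0],0],[[0,0,0.7],[0,0,0],0]]' | egrep 'pos|act_force'; done
```

```text
tool_pos: [0.5137, 0.2018, 0.0427]
contact_force: [-3.0, -0.4, 5.5]
tool_pos: [0.5136, 0.2018, 0.0411]
contact_force: [-1.5, -0.1, 5.6]
tool_pos: [0.5136, 0.2018, 0.0396]
contact_force: [-1.7, -0.7, 4.8]
tool_pos: [0.5136, 0.2018, 0.0382]
contact_force: [-2.3, -0.4, 5.6]
```

```bash
for i in 1 2 3 4; do o=$(python3 -m pendant '[[[0,0,0.3],[0,0,0],0],[[0,0,0.3],[0,0,0],0]]' | egrep 'pos|act_force'); echo $o; done
```

```text
tool_pos: [0.5136, 0.2018, 0.0377] contact_force: [-2.0, -0.7, 5.9]
tool_pos: [0.5137, 0.2018, 0.0373] contact_force: [-2.8, -1.1, 7.2]
tool_pos: [0.5137, 0.2018, 0.0369] contact_force: [-3.7, -1.1, 7.6]
tool_pos: [0.5137, 0.2018, 0.0365] contact_force: [-3.4, -0.6, 9.4]
```

The force held at about 5.5 N, then rose steadily to 9.4 N at z = 36.5 mm, so the large mount is on its hard stop. I'll lift straight up and move to the medium mount.

```bash
python3 -m pendant '[[[0,0,-5],[0,0,0],0],[[0,0,-12],[0,0,0],0],[[0,0,-13],[0,0,0],0],[[0,0,0],[0,0,0],0],[[-4.5,-22.2,0],[0,0,0],0],[[-4.5,-22.2,0],[0,0,0],0],[[-4.5,-22.2,0],[0,0,0],0],[[-4.5,-22.2,0],[0,0,0],0],[[0,0,0],[0,0,0],0],[[0,0,0],[0,0,0],0],[[0,0,0],[0,0,0],0],[[0,0,0],[0,0,0],0]]'
python3 - <<'E'
from station import get_obs, optics
from h import *
im=[optics.get_image(n)[:,:,::-1] for n in('wrist','side')]
m=optics.camera_model('wrist'); s=optics.camera_model('side')
def proj(m,P):
    T=np.linalg.inv(np.array(m['cam_to_world'])); c=T[:3,:3]@P+T[:3,3]; c[1:]*=-1
    K=np.array([[m['fx'],0,m['cx']],[0,m['fy'],m['cy']],[0,0,1.]])
    return cv2.projectPoints(c[None],np.zeros(3),np.zeros(3),K,np.array(m['distortion'],float))[0][0,0]
p=np.array(get_obs()['tool_pos'])
print(p, 'tip wrist',proj(m,p),'tip side',proj(s,p))
for n,P in (('L',(.5143,.2,.040)),('M',(.4931,.1128,.0476)),('S',(.579,.1377,.0466))): print(n,proj(m,np.array(P)).round(),proj(s,np.array(P)).round())
w=cv2.resize(im[0][130:430,170:570],(400,300)); sd=cv2.resize(im[1][255:355,280:413],(400,300),interpolation=cv2.INTER_CUBIC)
cv2.imwrite('pics/w2.png',np.hstack([w,sd]))
E
```

```text
t: 6.12
tool_pos: [0.4942, 0.114, 0.066]
tool_rot: [0.652, 3.073, 0.001]
contact_force: [-0.6, -0.4, 0.2]
opening: 0.0004
grip_force: 0.0
[0.49408846 0.11407361 0.0658874 ] tip wrist [326.7074747 317.0215298] tip side [368.24149887 272.04759491]
L [522. 253.] [356. 311.]
M [323. 295.] [368. 281.]
S [440. 417.] [320. 286.]
```

View pics/w2.png

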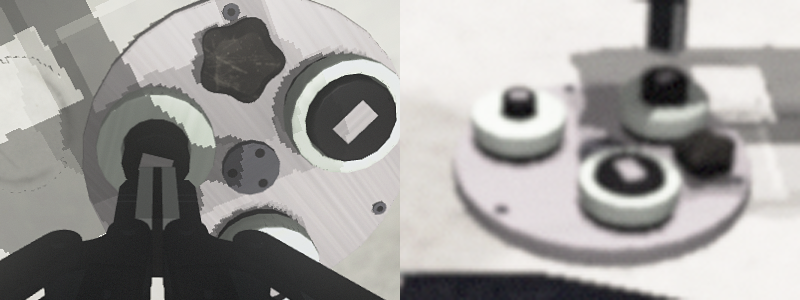

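The wrist crop shows the medium mount around (155,150), under the fingertips. The side crop shows the large mount low in its ring and the finger above the medium mount, so I'll press the medium one.

```bash
python3 -m pendant '[[[0,0,6],[0,0,0],0],[[0,0,5],[0,0,0],0],[[0,0,2],[0,0,0],0],[[0,0,1],[0,0,0],0]]' | egrep 'pos|act_force'; for i in 1 2 3 4 5 6; do o=$(python3 -m pendant '[[[0,0,0.8],[0,0,0],0],[[0,0,0.7],[0,0,0],0]]' | egrep 'pos|act_force'); echo $o; done
```

```text
tool_pos: [0.4931, 0.1135, 0.0507]
contact_force: [0.2, 1.2, -0.5]
tool_pos: [0.4939, 0.1134, 0.0502] contact_force: [0.1, -0.2, 0.7]
tool_pos: [0.494, 0.1133, 0.0489] contact_force: [0.5, 0.0, -0.5]
tool_pos: [0.4941, 0.1133, 0.0476] contact_force: [-0.8, -0.5, 3.0]
tool_pos: [0.4941, 0.1133, 0.0464] contact_force: [-1.5, -0.2, 5.6]
tool_pos: [0.4941, 0.1133, 0.0447] contact_force: [-1.3, -0.7, 4.3]
tool_pos: [0.4941, 0.1133, 0.043] contact_force: [-1.0, -0.2, 5.0]
```

```bash
for i in 1 2 3; do o=$(python3 -m pendant '[[[0,0,0.7],[0,0,0],0],[[0,0,0.7],[0,0,0],0]]' | egrep 'pos|act_force'); echo $o; done;  for i in 1 2 3; do o=$(python3 -m pendant '[[[0,0,0.3],[0,0,0],0],[[0,0,0.3],[0,0,0],0]]' | egrep 'pos|act_force'); echo $o; done
```

```text
tool_pos: [0.4941, 0.1133, 0.0415] contact_force: [-0.5, -0.1, 5.9]
tool_pos: [0.4941, 0.1133, 0.04] contact_force: [-0.5, 0.1, 4.5]
tool_pos: [0.4941, 0.1133, 0.0386] contact_force: [-1.0, -0.1, 5.1]
tool_pos: [0.494, 0.1133, 0.038] contact_force: [0.2, -0.3, 4.4]
tool_pos: [0.4941, 0.1133, 0.0376] contact_force: [-0.9, -1.3, 5.8]
tool_pos: [0.4941, 0.1133, 0.0372] contact_force: [-1.7, -0.5, 7.1]
```

```bash
for i in 1 2 3; do o=$(python3 -m pendant '[[[0,0,0.3],[0,0,0],0],[[0,0,0.3],[0,0,0],0]]' | egrep 'pos|act_force'); echo $o; done
```

```text
tool_pos: [0.4941, 0.1134, 0.0368] contact_force: [-2.3, -0.1, 8.0]
tool_pos: [0.4941, 0.1134, 0.0363] contact_force: [-3.1, -0.7, 10.1]
tool_pos: [0.4942, 0.1134, 0.036] contact_force: [-4.5, -1.2, 10.6]
```

The medium mount is home: about 5 N throughout, then a rise to 10.6 N. Next is the small one.

```bash
python3 -m pendant '[[[0,0,-5],[0,0,0],0],[[0,0,-12],[0,0,0],0],[[0,0,-13],[0,0,0],0],[[0,0,0],[0,0,0],0],[[-16.7,14.1,0],[0,0,0],0],[[-16.7,14.1,0],[0,0,0],0],[[-16.7,14.1,0],[0,0,0],0],[[-16.7,14.1,0],[0,0,0],0],[[0,0,0],[0,0,0],0],[[0,0,0],[0,0,0],0],[[0,0,0],[0,0,0],0],[[0,0,0],[0,0,0],0]]'
python3 - <<'E'
from station import optics
import cv2, numpy as np
im=[optics.get_image(n)[:,:,::-1] for n in('wrist','side')]
cv2.imwrite('pics/w3.png',np.hstack([im[0][130:430,170:570],cv2.resize(im[1][255:355,280:413],(400,300),interpolation=cv2.INTER_CUBIC)]))
E
```

```text
t: 10.05
tool_pos: [0.5765, 0.1375, 0.0642]
tool_rot: [-0.653, -3.071, 0.001]
contact_force: [-0.3, 0.2, 0.3]
opening: 0.0
grip_force: 0.0
```

View pics/w3.png

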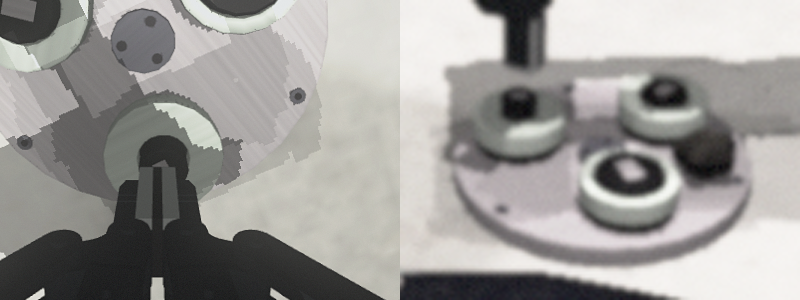

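The wrist crop puts the ring and small mount centre at x≈162, against 157 for the fingertips, so I'll shift about 2.5 mm along tool y. Both pressed mounts look low in their rings.

```bash
python3 -m pendant '[[[-0.5,2.5,3],[0,0,0],0],[[0,0,5],[0,0,0],0],[[0,0,3],[0,0,0],0],[[0,0,1],[0,0,0],0]]' | egrep 'pos|act_force'; for i in 1 2 3 4 5 6; do o=$(python3 -m pendant '[[[0,0,0.8],[0,0,0],0],[[0,0,0.7],[0,0,0],0]]' | egrep 'pos|act_force'); echo $o; done
```

```text
tool_pos: [0.5785, 0.1397, 0.0519]
contact_force: [1.2, -0.0, -0.2]
tool_pos: [0.5792, 0.1398, 0.0513] contact_force: [0.4, 0.2, -0.4]
tool_pos: [0.5794, 0.1398, 0.0501] contact_force: [-0.3, -0.1, -0.8]
tool_pos: [0.5794, 0.1398, 0.0485] contact_force: [0.4, -0.0, -1.1]
tool_pos: [0.5793, 0.1398, 0.047] contact_force: [0.3, -0.9, 0.2]
tool_pos: [0.5794, 0.1398, 0.0458] contact_force: [-1.9, 0.4, 3.8]
tool_pos: [0.5794, 0.1398, 0.0446] contact_force: [-2.3, 0.5, 5.0]
```

```bash
for i in 1 2 3 4; do o=$(python3 -m pendant '[[[0,0,0.7],[0,0,0],0],[[0,0,0.7],[0,0,0],0]]' | egrep 'pos|act_force'); echo $o; done;  for i in 1 2 3 4; do o=$(python3 -m pendant '[[[0,0,0.3],[0,0,0],0],[[0,0,0.3],[0,0,0],0]]' | egrep 'pos|act_force'); echo $o; done
```

```text
tool_pos: [0.5794, 0.1398, 0.0429] contact_force: [-2.6, 0.2, 4.9]
tool_pos: [0.5794, 0.1398, 0.0413] contact_force: [-2.2, 0.2, 4.6]
tool_pos: [0.5794, 0.1398, 0.0398] contact_force: [-1.9, -0.2, 4.4]
tool_pos: [0.5794, 0.1398, 0.0384] contact_force: [-2.2, -0.0, 5.0]
tool_pos: [0.5794, 0.1398, 0.0378] contact_force: [-1.6, -0.2, 5.2]
tool_pos: [0.5794, 0.1398, 0.0375] contact_force: [-2.3, -0.4, 5.7]
tool_pos: [0.5794, 0.1398, 0.0371] contact_force: [-3.6, 0.1, 7.5]
tool_pos: [0.5795, 0.1398, 0.0367] contact_force: [-3.6, -1.1, 8.9]
```

```bash
python3 -m pendant '[[[0,0,0.3],[0,0,0],0],[[0,0,0.3],[0,0,0],0]]' | egrep 'pos|act_force'; python3 -m pendant '[[[0,0,-5],[0,0,0],0],[[0,0,-12],[0,0,0],0],[[0,0,-20],[0,0,0],0],[[0,0,-30],[0,0,0],0],[[0,0,-30],[0,0,0],0],[[30,0,-10],[0,0,0],0],[[30,0,0],[0,0,0],0],[[30,0,0],[0,0,0],0],[[30,0,0],[0,0,0],0],[[0,0,0],[0,0,0],0],[[0,0,0],[0,0,0],0]]'
python3 - <<'E'
from station import optics
import cv2, numpy as np
im=[optics.get_image(n)[:,:,::-1] for n in('top','side')]
cv2.imwrite('pics/f.png',np.hstack([cv2.resize(im[0][225:310,230:343],(400,300),interpolation=cv2.INTER_CUBIC),cv2.resize(im[1][255:355,280:413],(400,300),interpolation=cv2.INTER_CUBIC)]))
E
```

```text
tool_pos: [0.5795, 0.1398, 0.0363]
contact_force: [-4.3, -1.5, 9.9]
t: 13.9
tool_pos: [0.4686, 0.189, 0.1423]
tool_rot: [0.65, 3.073, 0.0]
contact_force: [-0.1, 0.4, 0.5]
opening: 0.0001
grip_force: 0.0
```

View pics/f.png

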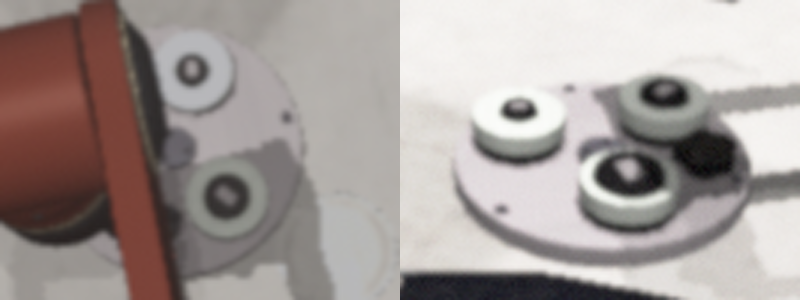

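All three mounts now stand equally low in their rings, at side crop (518,105), (663,92) and (628,172). The knob has not moved and the arm is clear, so I'll hand the job in.

```bash
python3 -c "
from station import ctrl; print(ctrl.finish_job())"
```

```text
the job is handed in; nothing more can be done
None
```

I pressed the large, medium and small mounts home in that order, each until the force rose clearly past the roughly 5 N sliding force (peaks 9–11 N), and handed the job in at about 14 s with the arm clear.

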